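# Spring the latched drawer of wooden stars with the release pin

## Task

Open the blue drawer: take the red-handled release pin out of its wooden holder, push its thin rod down through the hole in the blue plate on top of the drawer's box until the hidden spring latch lets go and the drawer springs all the way out. Then stand the pin back in its holder, rod down the hole and collar seated on top. Leave the orange drawer shut.

Things in the scene. Friction and masses are not known exactly. Their poses are not given: they have to be found in the camera images.
- pin: Release pin, 60 g: steel rod 6 mm across, 60 mm long; above it a black collar 36 mm across, 5 mm thick; above that a red round handle 24 mm across, 58 mm long. Origin at the rod's free lower tip, z towards the handle: collar's underside at z = 60 mm, handle z = 65 to 123. Starts upright in the holder, collar resting on its top, tip 15 mm above the table.
- holder: The pin's holder: a fixed brown wooden block 70 x 70 x 75 mm high with one upright through hole 20 mm across in the middle of its top. Origin at the centre of its underside, z up: the hole's mouth is at z = 75 mm.
- blue_hole (a point): Centre of the mouth of the access hole, 22 mm across, in the blue plate on top of the blue drawer's box (fixed, plywood, 160 x 110 x 80 mm high). z up, x the way the drawer comes out (away from the robot, within 20 degrees); the box reaches 131 mm ahead of the hole and 29 mm behind. A like box with orange plate and drawer stands on the other side; they swap sides.
- blue_drawer (a joint): How far the blue-fronted drawer is out, m: 0 latched, 0.065 fully out. The latch's spring plate lies 45 mm below the hole's mouth; pushing it down 8 to 10 mm (6 to 8 N) frees the drawer, which its spring drives out in about 1 s and keeps out. The pin's collar meets the box with the tip 60 mm down; 58 mm down is safe.
- orange_drawer (a joint): The same for the orange-fronted drawer, which is to stay shut (0).

How it is judged:
By the outcome, as a careful person would: the job done as asked, in the order asked, and still so for the second after the job is handed in, with the robot touching nothing.
It also fails if it takes over 43 s, if anything falls off the work surface, if the arm or the gripper's body presses on something with over 40 N, if the wrist force passes 120 N, or if a joint passes its speed limit or range.

## Robot

A 7-joint arm with a two-finger parallel gripper is mounted at the origin on the work surface. World frame = base frame: x ahead of the robot, y to its left, z up, the work surface at z = 0. Lengths are in m, angles in rad, forces in N, time in s.
With the tool pointing down it reaches from about 0.4 to 0.85 m from the base axis. Payload 10.4 kg.
Tool frame: the origin (TCP) lies at the very end of the fingers, on their centre line; the grasp point (between the pads) lies 19 mm behind it (grip_point_offset is the distance from the TCP to the grasp point, in m); z points along the fingers, y is the line along which they close (so a half turn about z gives the same grasp; the last joint's range is limited). The gripper opens to 87 mm and grips with 3 to 60 N. Pads are 19 mm wide; open, the fingers measure 117 mm over their backs; the gripper's body (75 mm by 190 mm) begins 51 mm behind the grasp point.
Start: joints at [-1.213, 0.332, -0.065, 1.46, 0.022, 1.35, -0.088], TCP at [0.232, 0.58, 0.223] pointing down, gripper open.
Joint ranges: [-2.6, 2.6], [-0.5, 2.12], [-1.47, 1.34], [0.16, 2.42], [-1.27, 4.41], [0.06, 2.06], [-2.6, 2.6]. Speed limits (rad/s): [2.22, 2.22, 2.79, 2.79, 3.14, 3.14, 3.14].

## Interface

Orientations are given as a unit quaternion [x, y, z, w].
In Python, from bench import * gives the robot as it stands.
- The arm moves only by the tool play_rows, never from a script. Its argument "increments" is text: rows parted by semicolons, each of 7 numbers parted by spaces: the turn, a rotation vector about the tool's x, y, z in rad, then the shift along the tool's x, y, z in m, then the opening, from 0 (shut) to 1 (fully open). A call has 1 to 8 rows; each row is the pose to reach, as a shift and turn from the pose commanded when the call began, along the tool's axes at that moment; what a row does not reach only later rows make up. A row lasts 1/10 s, in which the tool goes at most 50 mm and 8.59 degrees, less where a joint would pass 70% of its speed; a pose out of reach is approached as far as the arm can. A call with a gripper value outside its range is refused whole. The fingers move at their own pace and stop on an object; "grip_force" is the grip in N (left out, the last holds). Time passes only in rows, so rows that repeat a pose let the fingers close. It gives the time, the measured TCP pose, the force, the opening and the grip force at its end, in the units of the state.
- read_state(): the state, without advancing time (a new reading comes with each control period).
- camera(name): name is "scene" or "top" or "wrist"; returns a dict with "color" (384x512x3 uint8, red, green, blue), "fx", "fy", "cx", "cy" (pixels), "camera_from_world" (4x4, takes a point from world to camera coordinates); the wrist camera has in their place "mount" (4x4, takes a point from camera to tool coordinates, whose origin is the TCP and whose axes are the flange's). Camera axes: x right, y down, z forward; pixel columns grow to the right and rows downward; lengths in m; the calibration is good to about 2 mm. A picture is of the moment at which its call begins: read the wrist's pose just before it. There is no depth.
- close_job(): hands the job in; it is judged then, once.
The state is a dict: "time": time; "joint_positions": joint angles; "joint_vel": joint speeds; "joint_torque": joint torques, N m; "ee_pos": TCP position; "eef_rot": TCP orientation; "ft_force": force on the tool from outside, world axes, zero at the start; "torque": the same for the moment, N m; "width": finger opening in m; "grip_force": force on a finger pad.
Only numpy, scipy, OpenCV 4.12 (cv2) and the standard library are available. Lean on these libraries where they do the work, as an engineer would, in place of code of your own. Each camera call takes 0.05 s, during which the arm holds its last target. There are 200 camera calls.

## Working session

There is one attempt and no reset: what is moved stays moved. The work goes in short steps, Python scripts to look and compute and a tool call to move; the robot and the scene stay as the last step left them, time stands still between calls to the robot, and variables do not carry over. Pictures are saved under pics/ and viewed, at most 10 in all, crops included, and the job is handed in when it is done.

Besides the shell and the picture viewer there is one more tool, called after "Call:" by a JSON object that holds its "op" and its "data", one argument or row to a line. play_rows: Moves the arm, as the interface text tells. Its arguments: {"type":"object","properties":{"increments":{"type":"string"},"grip_force":{"type":"number"}},"required":["increments"]}

```bash
mkdir -p pics; python3 - <<'E'
from bench import *
import cv2,numpy as np
s=read_state();print({k:np.round(v,3) for k,v in s.items()})
ims=[]
for n in ["scene","top"]:
    c=camera(n);cv2.imwrite(f"pics/{n}0.png",c["color"][:,:,::-1]);ims.append(c["color"][:,:,::-1])
    np.save(f"{n}.npy",c,allow_pickle=True)
    print(n,c["fx"],c["fy"],c["cx"],c["cy"],np.round(c["camera_from_world"],3).tolist())
c=camera("wrist");print(np.round(c["mount"],4).tolist(),c["fx"])
cv2.imwrite("pics/both0.png",cv2.resize(np.vstack(ims),(400,600)))
E
```

```text
{'time': np.float64(0.0), 'joint_positions': array([-1.213,  0.333, -0.065,  1.461,  0.022,  1.35 , -0.088]), 'joint_vel': array([-0.   , -0.   ,  0.001, -0.   , -0.001,  0.   ,  0.   ]), 'joint_torque': array([ 0.0000e+00, -6.2326e+01,  2.5000e-02, -3.8991e+01, -6.1000e-02,
        4.0000e-02,  0.0000e+00]), 'ee_pos': array([0.232, 0.58 , 0.222]), 'eef_rot': array([ 0.189,  0.982, -0.001, -0.   ]), 'ft_force': array([ 0.508, -0.142, -0.323]), 'torque': array([-0.034,  0.009,  0.038]), 'grip_force': np.float64(0.0), 'width': np.float64(0.087)}
scene 485.3578703732493 485.3578703732493 252.8495833084393 190.5505697204691 [[0.664, 0.747, -0.011, -0.332], [0.591, -0.535, -0.604, -0.286], [-0.457, 0.395, -0.797, 1.48], [0.0, 0.0, 0.0, 1.0]]
top 396.21326951087485 396.21326951087485 261.36605529391403 198.5538036330225 [[-0.024, -1.0, -0.006, -0.0], [-0.986, 0.025, -0.163, 0.549], [0.163, 0.002, -0.987, 0.746], [0.0, 0.0, 0.0, 1.0]]
[[0.0002, -0.9529, -0.3034, 0.0837], [1.0, 0.0003, -0.0004, -0.0002], [0.0005, -0.3034, 0.9529, -0.1634], [0.0, 0.0, 0.0, 1.0]] 320.0056481200666
```

View pics/scene0.png

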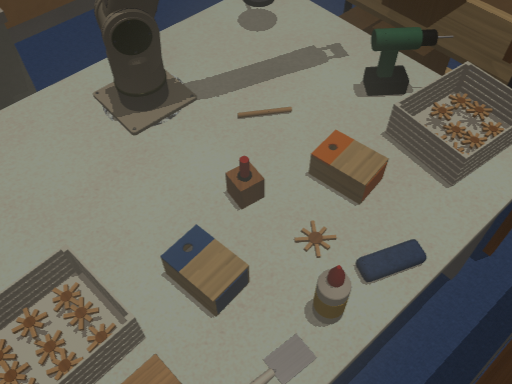

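View pics/top0.png

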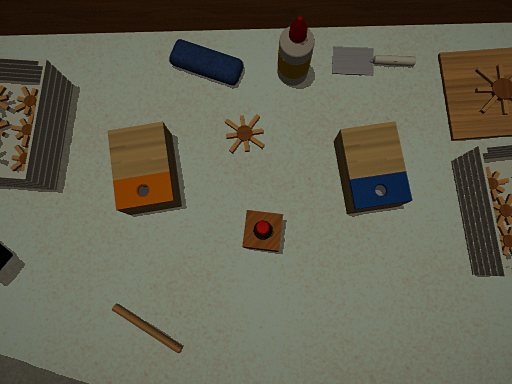

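The scene view shows the pin at about (245,165), the blue hole at (188,247) and the orange hole at (333,147). The top view shows the red handle at (263,228), the blue hole at (380,190) and the holder top around (263,230).

```bash
cat > h.py <<'E'
import numpy as np,cv2
from scipy.spatial.transform import Rotation as R
def ray(c,u,v,T=None):
    T=np.linalg.inv(c["camera_from_world"]) if T is None else T
    d=T[:3,:3]@np.array([(u-c["cx"])/c["fx"],(v-c["cy"])/c["fy"],1.]);return T[:3,3],d/np.linalg.norm(d)
def onplane(c,u,v,z,T=None):
    o,d=ray(c,u,v,T);return o+d*(z-o[2])/d[2]
def tri(r):
    A=sum(np.eye(3)-np.outer(d,d) for o,d in r);b=sum((np.eye(3)-np.outer(d,d))@o for o,d in r)
    return np.linalg.solve(A,b)
def masks(im):
    h=cv2.cvtColor(im,cv2.COLOR_RGB2HSV).astype(int);H,S,V=h[...,0],h[...,1],h[...,2]
    return dict(red=((H<5)|(H>174))&(S>170)&(V>70),blue=(H>105)&(H<122)&(S>140)&(V>40),brown=(H>5)&(H<18)&(S>110)&(V>40),orange=(H>5)&(H<14)&(S>200)&(V>100))
def tool():
    from bench import read_state
    s=read_state();T=np.eye(4);T[:3,:3]=R.from_quat(s["eef_rot"]).as_matrix();T[:3,3]=s["ee_pos"];return T
E
python3 - <<'E'
from h import *
def hole(im,mask,box):
    x0,y0,x1,y1=box
    m=mask[y0:y1,x0:x1].astype(np.uint8)*255
    cs,hi=cv2.findContours(m,cv2.RETR_CCOMP,cv2.CHAIN_APPROX_NONE)
    for i,cc in enumerate(cs):
        a=cv2.contourArea(cc)
        if a<8: continue
        (u,v)=cc[:,0].mean(0); r=cv2.minAreaRect(cc)
        print('  hole' if hi[0][i][3]>=0 else '  outer',a,np.round([u+x0,v+y0],1),np.round(r[1],1), np.round(r[2],1))
for n,bb in [("top",dict(blue=(335,160,420,220),red=(245,210,280,250),brown=(235,200,295,260))),("scene",dict(blue=(150,220,225,290),red=(230,145,260,190),brown=(215,155,275,215)))]:
    c=np.load(n+".npy",allow_pickle=True).item();M=masks(c["color"])
    for k,b in bb.items(): print(n,k);hole(c["color"],M[k],b)
ct=np.load("top.npy",allow_pickle=True).item()
im=ct["color"][:,:,::-1]
a=cv2.resize(im[190:265,225:300],(400,400),interpolation=cv2.INTER_CUBIC);b=cv2.resize(im[155:230,335:410],(400,400),interpolation=cv2.INTER_CUBIC)
cv2.imwrite("pics/crop1.png",np.hstack([a,b]))
print(onplane(ct,263,228,.138),onplane(ct,380.3,190,.08))
E
```

```text
top blue
  outer 1609.5 [380.3 190. ] [29.9 58.1] 81.7
  hole 131.5 [380.6 189.5] [12.7 12.7] 45.0
top red
  outer 108.0 [262.4 226.9] [12. 12.] 90.0
top brown
  outer 1295.5 [262.4 230.1] [37.2 37. ] 7.1
  hole 310.0 [262.5 229.6] [19.8 19.8] 45.0
scene blue
scene red
scene brown
  outer 330.0 [244.3 176.8] [23.1 30.3] 61.7
[ 0.481451   -0.01546621  0.138     ] [ 0.55381258 -0.2413333   0.08      ]
```

View pics/crop1.png

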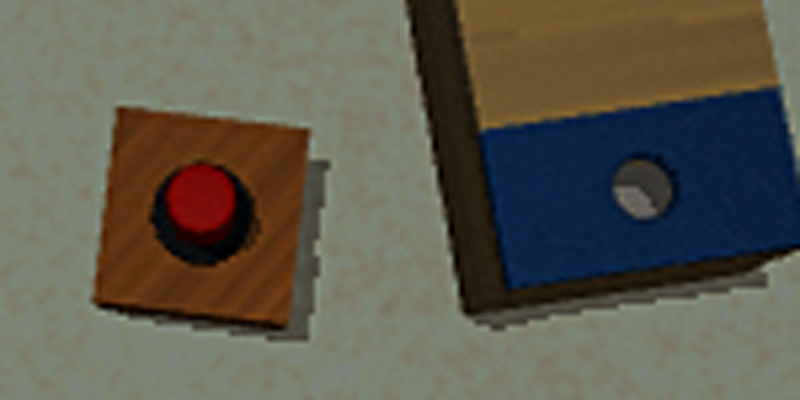

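The crop shows the red handle's top disc at about (262.5,225.3) and the blue hole at (380.6,189.5). The holder's top face is centred near (262.6,229.7).

```bash
cat >> h.py <<'E'
DOWN=np.array([.189,.982,0,0]);DOWN/=np.linalg.norm(DOWN)
def go(p):
    T=tool();D=R.from_quat(DOWN)
    print("from",np.round(T[:3,3],4),"turn",np.round((R.from_matrix(T[:3,:3]).inv()*D).as_rotvec(),4),"shift",np.round(T[:3,:3].T@(np.array(p)-T[:3,3]),4))
E
python3 - <<'E'
from h import *
c=np.load("top.npy",allow_pickle=True).item()
p=onplane(c,262.5,225.3,.138);print("pin",p,"holder",onplane(c,262.6,229.8,.075),"hole",onplane(c,380.6,189.5,.08))
go([p[0],p[1],.25])
E
```

```text
pin [ 0.48617488 -0.01471293  0.138     ] holder [ 0.48370973 -0.01461498  0.075     ] hole [ 0.55476866 -0.24197623  0.08      ]
from [0.2322 0.58   0.2219] turn [-0.0011  0.0001 -0.0004] shift [-0.4568 -0.4578 -0.0275]
```

Call:
{"op": "play_rows", "data": {
  "increments": "0 0 0 -0.03 -0.03 -0.02 1; 0 0 0 -0.06 -0.06 -0.04 1; 0 0 0 -0.09 -0.09 -0.045 1; 0 0 0 -0.125 -0.125 -0.045 1; 0 0 0 -0.16 -0.16 -0.045 1; 0 0 0 -0.195 -0.195 -0.045 1; 0 0 0 -0.23 -0.23 -0.045 1; 0 0 0 -0.265 -0.265 -0.045 1"
}}

```text
time: 0.95
ee_pos: [0.3801, 0.2337, 0.2675]
eef_rot: [0.189, 0.982, 0.0, -0.0]
ft_force: [1.8, 0.7, 0.5]
width: 0.0871
grip_force: 0.0
```

Call:
{"op": "play_rows", "data": {
  "increments": "0 0 0 -0.035 -0.035 0 1; 0 0 0 -0.07 -0.07 0.005 1; 0 0 0 -0.105 -0.105 0.01 1; 0 0 0 -0.14 -0.14 0.015 1; 0 0 0 -0.17 -0.17 0.017 1; 0 0 0 -0.192 -0.193 0.017 1; 0 0 0 -0.192 -0.193 0.017 1; 0 0 0 -0.192 -0.193 0.017 1"
}}

```text
time: 1.75
ee_pos: [0.4862, -0.015, 0.2503]
eef_rot: [0.19, 0.982, -0.0, -0.0]
ft_force: [0.9, 0.4, 1.4]
width: 0.087
grip_force: 0.0
```

```bash
python3 - <<'E'
from h import *
from bench import *
go([.4862,-.0147,.25])
T=tool();c=camera("wrist");c["T"]=T@c["mount"];np.save("w1.npy",c,allow_pickle=True)
cv2.imwrite("pics/w1.png",c["color"][:,:,::-1])
E
```

```text
from [ 0.4862 -0.015   0.2503] turn [-0.0001 -0.0006 -0.0019] shift [0.0001 0.0003 0.0003]
```

View pics/w1.png

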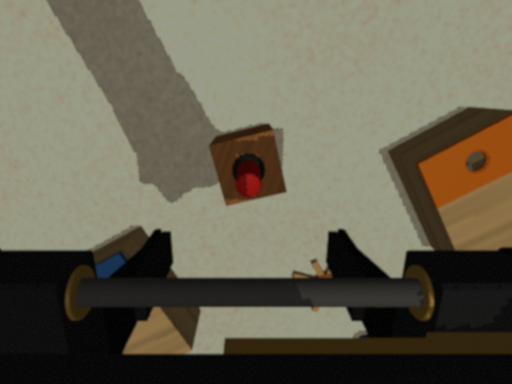

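The wrist view shows the handle's top disc near (249,186), the collar around (248,167) and the holder top centred near (249,165).

```bash
python3 - <<'E'
from h import *
c=np.load("w1.npy",allow_pickle=True).item();M=masks(c["color"])["red"]
ys,xs=np.nonzero(M);ok=(abs(xs-249)<30)&(abs(ys-175)<40);xs,ys=xs[ok],ys[ok];print(xs.min(),xs.max(),ys.min(),ys.max(),[(y,xs[ys==y].min(),xs[ys==y].max()) for y in range(ys.min(),ys.max()+1,3)])
W=np.linalg.inv(c["T"])
for P in [(.4862,-.0147,.138),(.4837,-.0146,.138),(.4837,-.0146,.075)]:
    q=W@np.r_[P,1];print(c["fx"]*q[0]/q[2]+c["cx"],c["fy"]*q[1]/q[2]+c["cy"])
t=np.load("top.npy",allow_pickle=True).item()
r=(xs.max()-xs.min()+1)/2
print(tri([ray(c,(xs.min()+xs.max())/2,ys.max()-r+.5,c["T"]),ray(t,262.5,225.3)]),onplane(c,(xs.min()+xs.max())/2,ys.max()-r+.5,.138,c["T"]))
E
```

```text
236 260 173 196 [(173, np.int64(245), np.int64(253)), (176, np.int64(240), np.int64(257)), (179, np.int64(238), np.int64(259)), (182, np.int64(237), np.int64(260)), (185, np.int64(236), np.int64(260)), (188, np.int64(237), np.int64(260)), (191, np.int64(239), np.int64(258)), (194, np.int64(242), np.int64(256))]
249.72264784695938 187.51464024017676
248.78977360660954 185.002146858367
248.87872786725262 168.62006138232093
[ 0.4869299  -0.01559109  0.12400205] [ 0.48256666 -0.01490799  0.138     ]
```

Call:
{"op": "play_rows", "data": {
  "increments": "0 0 0 0.002 0 0.04 1; 0 0 0 0.002 0 0.08 1; 0 0 0 0.002 0 0.12 1; 0 0 0 0.002 0 0.15 1; 0 0 0 0.002 0 0.159 1; 0 0 0 0.002 0 0.159 1; 0 0 0 0.002 0 0.159 0; 0 0 0 0.002 0 0.159 0",
  "grip_force": 40
}}

```text
time: 2.6
ee_pos: [0.4856, -0.0136, 0.0931]
eef_rot: [0.189, 0.982, 0.001, 0.001]
ft_force: [-0.5, 1.0, -0.0]
width: 0.0775
grip_force: 0.0
```

Call:
{"op": "play_rows", "data": {
  "increments": "0 0 0 0 0 0 0; 0 0 0 0 0 0 0; 0 0 0 0 0 0 0; 0 0 0 0 0 0 0; 0 0 0 0 0 0 0; 0 0 0 0 0 0 0"
}}

```text
time: 3.2
ee_pos: [0.4845, -0.0141, 0.0915]
eef_rot: [0.189, 0.982, 0.0, -0.0]
ft_force: [-0.1, -0.9, 0.8]
width: 0.0308
grip_force: 0.0
```

Call:
{"op": "play_rows", "data": {
  "increments": "0 0 0 0 0 0 0; 0 0 0 0 0 0 0; 0 0 0 0 0 0 0; 0 0 0 0 0 0 0; 0 0 0 0 0 0 0"
}}

```text
time: 3.7
ee_pos: [0.4845, -0.014, 0.0915]
eef_rot: [0.189, 0.982, 0.0, -0.0]
ft_force: [-0.3, -0.5, -0.4]
width: 0.0232
grip_force: 40.0
```

Call:
{"op": "play_rows", "data": {
  "increments": "0 0 0 0 0 -0.03 0; 0 0 0 0 0 -0.06 0; 0 0 0 0 0 -0.09 0; 0 0 0 0 0 -0.11 0; 0 0 0 -0.02 -0.025 -0.11 0; 0 0 0 -0.045 -0.055 -0.11 0; 0 0 0 -0.07 -0.086 -0.11 0; 0 0 0 -0.09 -0.111 -0.11 0"
}}

```text
time: 4.5
ee_pos: [0.527, -0.1526, 0.2017]
eef_rot: [0.19, 0.982, -0.0, 0.0]
ft_force: [0.3, -0.8, -0.9]
width: 0.0235
grip_force: 40.0
```

Call:
{"op": "play_rows", "data": {
  "increments": "0 0 0 -0.02 -0.025 0 0; 0 0 0 -0.04 -0.05 0 0; 0 0 0 -0.055 -0.068 0 0; 0 0 0 -0.06 -0.075 0 0; 0 0 0 -0.06 -0.075 0.01 0; 0 0 0 -0.06 -0.075 0.02 0; 0 0 0 -0.06 -0.075 0.02 0; 0 0 0 -0.06 -0.075 0.02 0"
}}

```text
time: 5.3
ee_pos: [0.5545, -0.2411, 0.1811]
eef_rot: [0.188, 0.982, 0.0, -0.0]
ft_force: [-0.7, -0.4, -1.1]
width: 0.0235
grip_force: 40.0
```

```bash
python3 - <<'E'
from h import *
from bench import *
go([.5548,-.242,.18])
ims=[]
for n in ["scene","wrist"]:
    T=tool();c=camera(n);c["T"]=T@c["mount"] if n=="wrist" else None;np.save(n+"2.npy",c,allow_pickle=True)
    im=c["color"][:,:,::-1]
    if n=="scene": im=cv2.resize(im[150:300,120:270],(400,400),interpolation=cv2.INTER_CUBIC)
    else: im=cv2.resize(im,(400,300))
    ims.append(cv2.copyMakeBorder(im,0,400-im.shape[0],0,0,0))
cv2.imwrite("pics/s2.png",np.hstack(ims))
E
```

```text
from [ 0.5545 -0.2411  0.1811] turn [ 0.0006 -0.0009  0.001 ] shift [-0.0006 -0.0008  0.0011]
```

View pics/s2.png

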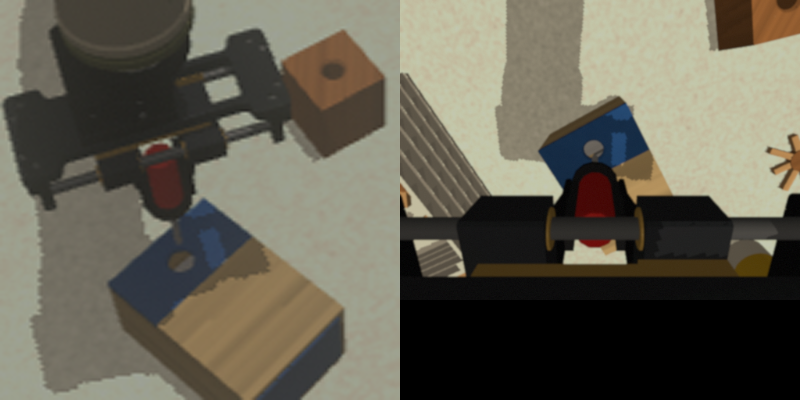

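The scene crop on the left shows the rod tip at about (178,240), just above the blue hole at (181,262). The wrist view on the right shows the hole at about (593,150).

```bash
python3 - <<'E'
from h import *
s=np.load("scene2.npy",allow_pickle=True).item();w=np.load("wrist2.npy",allow_pickle=True).item();t=np.load("top.npy",allow_pickle=True).item()
print(onplane(s,187.7,248,.08),onplane(w,246.7,191.5,.08,w["T"]),onplane(t,380.6,189.5,.08))
T=s["camera_from_world"]
for P in [(.5545,-.2411,.1046)]:
    q=T@np.r_[P,1];u=s["fx"]*q[0]/q[2]+s["cx"],s["fy"]*q[1]/q[2]+s["cy"];print("tip crop",(u[0]-120)/.375,(u[1]-150)/.375)
E
```

```text
[ 0.55913775 -0.2435034   0.08      ] [ 0.5541931  -0.24371667  0.08      ] [ 0.55476866 -0.24197623  0.08      ]
tip crop 175.8704900325885 240.44494080336744
```

Call:
{"op": "play_rows", "data": {
  "increments": "0 0 0 -0.002 -0.002 0.005 0; 0 0 0 -0.002 -0.002 0.015 0; 0 0 0 -0.002 -0.002 0.025 0; 0 0 0 -0.002 -0.002 0.035 0; 0 0 0 -0.002 -0.002 0.045 0; 0 0 0 -0.002 -0.002 0.055 0; 0 0 0 -0.002 -0.002 0.062 0; 0 0 0 -0.002 -0.002 0.062 0"
}}

```text
time: 6.2
ee_pos: [0.5552, -0.2448, 0.1183]
eef_rot: [0.189, 0.982, 0.0, -0.001]
ft_force: [-0.3, 0.0, -1.2]
width: 0.0234
grip_force: 40.0
```

Call:
{"op": "play_rows", "data": {
  "increments": "0 0 0 0 0.001 0.004 0; 0 0 0 0 0.001 0.008 0; 0 0 0 0 0.001 0.012 0; 0 0 0 0 0.001 0.016 0; 0 0 0 0 0.001 0.019 0; 0 0 0 0 0.001 0.019 0; 0 0 0 0 0.001 0.019 0; 0 0 0 0 0.001 0.019 0"
}}

```text
time: 7.0
ee_pos: [0.5565, -0.2442, 0.1011]
eef_rot: [0.189, 0.982, 0.0, 0.0]
ft_force: [-0.3, 0.2, 5.8]
width: 0.0234
grip_force: 40.0
```

```bash
python3 - <<'E'
from h import *
from bench import *
a=np.load("scene2.npy",allow_pickle=True).item()["color"];c=camera("scene");np.save("scene3.npy",c,allow_pickle=True)
f=lambda im:cv2.resize(im[150:330,120:300,::-1],(400,400),interpolation=cv2.INTER_CUBIC)
cv2.imwrite("pics/s3.png",np.hstack([f(a),f(c["color"])]))
E
```

```text
(no output)
```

View pics/s3.png

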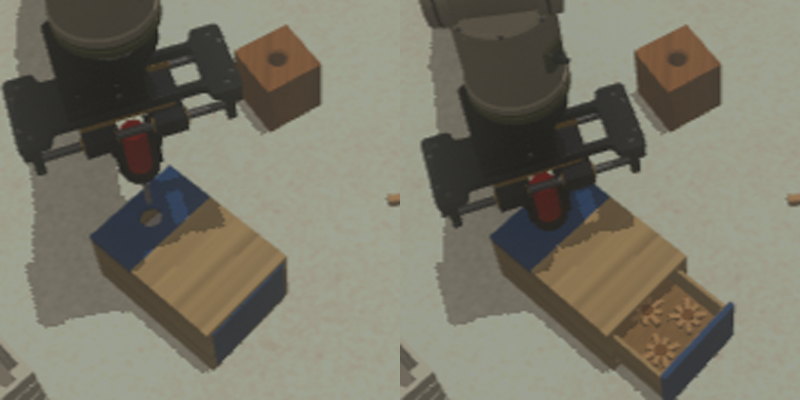

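The right crop shows the blue drawer sprung well out, with its front near (700,350). I'll let it settle, then lift straight up.

Call:
{"op": "play_rows", "data": {
  "increments": "0 0 0 0 0 0 0; 0 0 0 0 0 0 0; 0 0 0 0 0 0 0; 0 0 0 0 0 0 0; 0 0 0 0 0 0 0; 0 0 0 0 0 0 0; 0 0 0 0 0 0 0; 0 0 0 0 0 0 0"
}}

```text
time: 7.85
ee_pos: [0.5564, -0.2442, 0.1011]
eef_rot: [0.189, 0.982, 0.0, 0.0]
ft_force: [-1.2, 1.0, 4.9]
width: 0.0231
grip_force: 40.0
```

Call:
{"op": "play_rows", "data": {
  "increments": "0 0 0 0 0 -0.01 0; 0 0 0 0 0 -0.025 0; 0 0 0 0 0 -0.045 0; 0 0 0 0 0 -0.065 0; 0 0 0 0 0 -0.085 0; 0 0 0 0 0 -0.1 0; 0 0 0 0 0 -0.1 0; 0 0 0 0 0 -0.1 0"
}}

```text
time: 8.65
ee_pos: [0.5559, -0.244, 0.2003]
eef_rot: [0.189, 0.982, 0.0, -0.0]
ft_force: [0.8, -0.4, -0.9]
width: 0.0231
grip_force: 40.0
```

```bash
python3 - <<'E'
from h import *
from bench import *
go([.4845,-.0143,.2])
c=camera("scene")["color"]
np.save("scene4.npy",c)
a=np.load("scene3.npy",allow_pickle=True).item()["color"]
print(cv2.absdiff(a,c)[250:330,230:300].max(), cv2.absdiff(a,c)[250:330,230:300].mean())
f=lambda im:cv2.resize(im[150:330,120:300,::-1],(400,400),interpolation=cv2.INTER_CUBIC)
cv2.imwrite("pics/s4.png",f(c))
E
```

```text
from [ 0.5559 -0.244   0.2003] turn [ 0.0003 -0.0002 -0.0005] shift [0.1517 0.1867 0.0004]
5 3.071845238095238
```

View pics/s4.png

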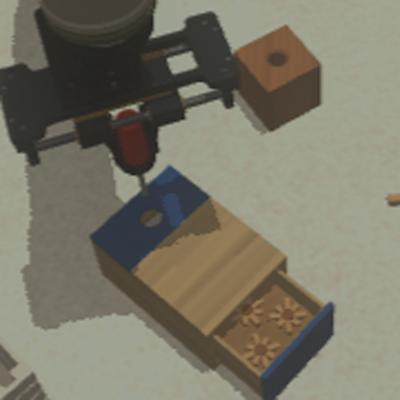

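The drawer stays out, with its front near (300,355) and unchanged since the last frame. The pin is still upright in the grip, so I'm returning it to the holder.

Call:
{"op": "play_rows", "data": {
  "increments": "0 0 0 0.02 0.025 0 0; 0 0 0 0.045 0.055 0 0; 0 0 0 0.07 0.086 0 0; 0 0 0 0.095 0.117 0 0; 0 0 0 0.12 0.148 0 0; 0 0 0 0.14 0.172 0 0; 0 0 0 0.15 0.184 0 0; 0 0 0 0.152 0.187 0 0"
}}

```text
time: 9.5
ee_pos: [0.4835, -0.012, 0.1997]
eef_rot: [0.188, 0.982, 0.0, -0.001]
ft_force: [0.2, 0.2, -0.8]
width: 0.0232
grip_force: 40.0
```

Call:
{"op": "play_rows", "data": {
  "increments": "0 0 0 0 0 0.01 0; 0 0 0 0 0 0.02 0; 0 0 0 0 0 0.03 0; 0 0 0 0 0 0.03 0; 0 0 0 0 0 0.03 0"
}}

```text
time: 10.0
ee_pos: [0.4843, -0.0147, 0.1701]
eef_rot: [0.19, 0.982, -0.0, -0.0]
ft_force: [0.0, 0.2, -0.7]
width: 0.0233
grip_force: 40.0
```

```bash
python3 - <<'E'
from h import *
from bench import *
go([.4845,-.0143,.0925])
c=camera("scene");im=c["color"]
q=c["camera_from_world"]@np.array([.484,-.0146,.075,1]);print("hole expected",(c["fx"]*q[0]/q[2]+c["cx"]-190)/.25,(c["fy"]*q[1]/q[2]+c["cy"]-120)/.25)
T=tool();q=c["camera_from_world"]@np.r_[T[:3,3]-[0,0,.0765],1];print("tip expected",(c["fx"]*q[0]/q[2]+c["cx"]-190)/.25,(c["fy"]*q[1]/q[2]+c["cy"]-120)/.25)
cv2.imwrite("pics/s5.png",cv2.resize(im[120:220,190:290,::-1],(400,400),interpolation=cv2.INTER_CUBIC))
E
```

```text
from [ 0.4843 -0.0147  0.1701] turn [-0.0008 -0.0006 -0.0015] shift [-0.0001  0.0005  0.0776]
hole expected 215.97769490797305 220.80130854672916
tip expected 215.97356098733974 201.55431644370037
```

View pics/s5.png

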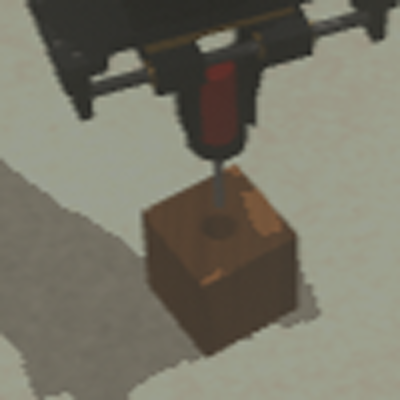

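The rod tip at about (219,206) sits right above the holder hole at (219,227), so I'm going down.

Call:
{"op": "play_rows", "data": {
  "increments": "0 0 0 0 0 0.012 0; 0 0 0 0 0 0.024 0; 0 0 0 0 0 0.036 0; 0 0 0 0 0 0.048 0; 0 0 0 0 0 0.06 0; 0 0 0 0 0 0.07 0; 0 0 0 0 0 0.074 0; 0 0 0 0 0 0.074 0"
}}

```text
time: 10.85
ee_pos: [0.4842, -0.0141, 0.0959]
eef_rot: [0.189, 0.982, -0.0, -0.0]
ft_force: [0.2, -0.3, -0.7]
width: 0.023
grip_force: 40.0
```

Call:
{"op": "play_rows", "data": {
  "increments": "0 0 0 0 0 0.002 0; 0 0 0 0 0 0.004 0; 0 0 0 0 0 0.0045 0; 0 0 0 0 0 0.0045 0"
}}

```text
time: 11.25
ee_pos: [0.4845, -0.014, 0.0921]
eef_rot: [0.189, 0.982, 0.0, 0.0]
ft_force: [-0.4, 0.2, -0.9]
width: 0.0232
grip_force: 40.0
```

Almost seated. I'll nudge down to contact, then open.

Call:
{"op": "play_rows", "data": {
  "increments": "0 0 0 0 0 0.0005 0; 0 0 0 0 0 0.001 0; 0 0 0 0 0 0.001 0"
}}

```text
time: 11.55
ee_pos: [0.4846, -0.014, 0.0915]
eef_rot: [0.189, 0.982, 0.0, 0.0]
ft_force: [-1.6, -0.1, 4.9]
width: 0.0235
grip_force: 40.0
```

Call:
{"op": "play_rows", "data": {
  "increments": "0 0 0 0 0 0 0.2; 0 0 0 0 0 0 0.4; 0 0 0 0 0 0 1; 0 0 0 0 0 0 1; 0 0 0 0 0 0 1; 0 0 0 0 0 0 1; 0 0 0 0 0 0 1; 0 0 0 0 0 0 1"
}}

```text
time: 12.35
ee_pos: [0.4845, -0.014, 0.091]
eef_rot: [0.189, 0.982, 0.0, -0.0]
ft_force: [0.1, 0.3, 0.4]
width: 0.0715
grip_force: 0.0
```

Call:
{"op": "play_rows", "data": {
  "increments": "0 0 0 0 0 0 1; 0 0 0 0 0 0 1; 0 0 0 0 0 -0.02 1; 0 0 0 0 0 -0.05 1; 0 0 0 0 0 -0.09 1; 0 0 0 0 0 -0.13 1; 0 0 0 0 0 -0.16 1; 0 0 0 0 0 -0.16 1"
}}

```text
time: 13.15
ee_pos: [0.4864, -0.014, 0.255]
eef_rot: [0.189, 0.982, 0.002, 0.003]
ft_force: [0.0, -0.0, -0.6]
width: 0.0873
grip_force: 0.0
```

Call:
{"op": "play_rows", "data": {
  "increments": "0 0 0 0.02 0.02 0 1; 0 0 0 0.05 0.05 0 1; 0 0 0 0.08 0.08 0 1; 0 0 0 0.11 0.11 0 1; 0 0 0 0.13 0.13 0 1; 0 0 0 0.13 0.13 0 1; 0 0 0 0.13 0.13 0 1"
}}

```text
time: 13.85
ee_pos: [0.4119, 0.1549, 0.2505]
eef_rot: [0.189, 0.982, -0.0, -0.0]
ft_force: [0.2, -0.7, -0.4]
width: 0.087
grip_force: 0.0
```

```bash
python3 - <<'E'
from bench import *
import cv2
c=camera("scene")["color"][:,:,::-1]
cv2.imwrite("pics/s6.png",cv2.resize(c[100:340,120:420],(750,600),interpolation=cv2.INTER_CUBIC))
E
```

```text
(no output)
```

View pics/s6.png

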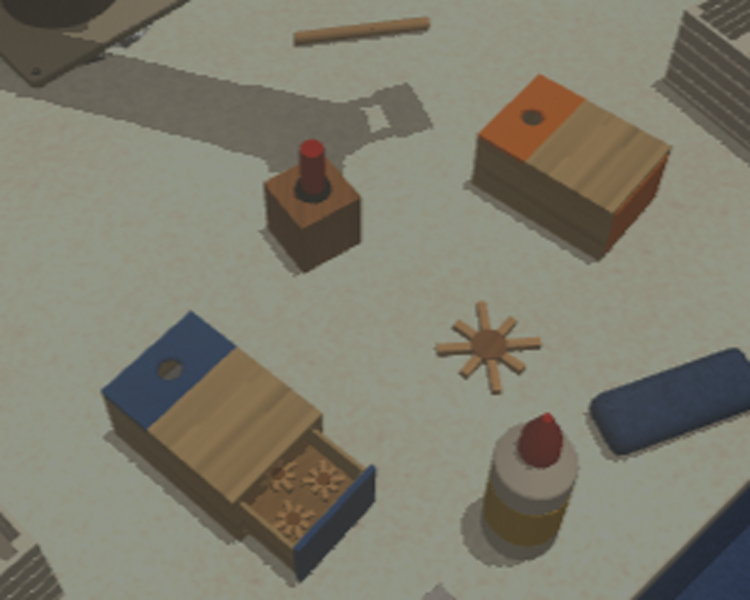

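The pin stands seated in its holder at about (312,175). The blue drawer is out, with its front near (335,525), and the orange drawer is shut.

```bash
python3 -c "
from bench import *
print(close_job())"
```

```text
the job is handed in; nothing more can be done
None
```

The blue drawer is open, the pin is back in its holder with its collar seated, and the orange drawer stayed shut; I handed the job in at about 14 s of the 43 s limit.

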